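# Drive a bottle's bung home with the sprung hammer

## Robot

A 7-joint arm with a two-finger parallel gripper is mounted at the origin on the work surface. World frame = base frame: x ahead of the robot, y to its left, z up, the work surface at z = 0. Lengths are in m, angles in rad, forces in N, time in s.
With the tool pointing down it reaches from about 0.425 to 0.875 m from the base axis. Payload 4.7 kg.
Tool frame: the origin (TCP) lies on the mounting face of the last link; the fingertips stand 182 mm ahead of it and the grasp point (between the pads) lies 164 mm ahead of it; z points along the fingers, y is the direction in which the jaws open and shut (so a half turn about z gives the same grasp; the last joint's range is limited). The gripper opens to 87 mm and grips with 3 to 60 N. Pads are 19 mm wide; open, the fingers measure 117 mm over their backs; the gripper's body (75 mm by 190 mm) begins 51 mm behind the grasp point.
Start: joints at [-1.324, 0.321, -0.07, 1.45, 0.023, 1.371, -0.057], TCP at [0.15, 0.632, 0.405] pointing down, gripper open.
Joint ranges: [-2.86, 2.86], [-0.3, 2.09], [-1.38, 1.24], [0.06, 2.45], [-1.56, 4.7], [0.09, 2.05], [-2.69, 2.69]. Speed limits (rad/s): [2.57, 2.57, 3.14, 3.14, 3.14, 3.14, 3.14].

## Interface

Orientations are given as a rotation vector (axis times angle).
In Python, from bench import ctrl gives the robot as it stands. The module is installed in compiled form; this text tells all that it offers.
- The arm moves only by the tool play_rows, never from a script. Its argument "targets" is text: rows parted by semicolons, each of 7 numbers parted by spaces: the shift along the tool's x, y, z in cm, then the turn, a rotation vector about the tool's x, y, z in rad, then the opening, from -1 (shut) to 1 (fully open). In form: x y z ax ay az grip; .... A call has 1 to 20 rows; each row shifts and turns the pose as measured when the row begins, along the tool's axes as they then stand; what a row does not reach is not made up. A row lasts 1/8 s, in which the tool goes at most 62.5 mm and 10.7 degrees, less where a joint would pass 70% of its speed; a pose out of reach is approached as far as the arm can. A call is refused whole if a number of a shift passes 6.25 or a number of a turn 0.188, either way. A call with a gripper value outside its range is refused whole. The fingers move at their own pace and stop on an object; "newtons" is the grip in N (left out, the last holds). Time passes only in rows, so rows that do not move let the fingers close. It gives the time, the measured TCP pose, the force and the opening at its end, in the units of the state.
- ctrl.get_state(): the state, without advancing time (a new reading comes with each control period).
- ctrl.get_image(name): name is "scene" or "top" or "wrist"; returns a dict with "pixels" (480x640x3 uint8, blue, green, red), "depth" (480x640 float32, m along the optical axis (not along the pixel's ray), 0 where there is no reading), "intrinsics" (3x3 intrinsics, pixels), "k1" (the pictures are not rectified: a ray, as slopes to the right and down, at radius r is drawn at 1 + k1 r^2 times it, then the intrinsics apply), "R" (3x3) and "t" (3): a world point X has camera coordinates R X + t. Camera axes: x right, y down, z forward; pixel columns grow to the right and rows downward; lengths in m; the calibration is good to about 2 mm. A picture is of the moment at which its call begins.
- ctrl.close_job(): hands the job in, once; it reports no verdict.
The state is a dict: "time": time; "joint_positions": joint angles; "qd": joint speeds; "joint_torque": joint torques, N m; "position": TCP position; "tool_rot": TCP orientation; "ft_force": force on the tool from outside, world axes, zero at the start; "torque": the same for the moment, N m; "grip_width": opening from 0.0 (shut) to 1.0 (fully open).
Only numpy, scipy, OpenCV 4.12 (cv2) and the standard library are available. Lean on these libraries where they do the work, as an engineer would, in place of code of your own. Each camera call takes 0.05 s, during which the arm holds its last target.

## Task

Drive the grey bung fully home into the neck of the white bottle lying in the jig: draw the sprung hammer arm back until its sear catches, without straining it hard against its stop, and let go so that it stays cocked by itself; then trip the trigger so that the spring alone strikes the bung. Never touch the bung yourself, and leave the loose things on the table where they are.

Things in the scene. Friction and masses are not known exactly. Their poses are not given: they have to be found in the camera images.
- jig: Jig, screwed down: grey plate 330 x 290 x 12 mm (x -110..220, y -125..165 mm in its frame). Origin: on the hammer's upright pivot axis at table level; z up. A white bottle (68 mm across, 170 long) lies on it along the jig's x at y 105 mm, axis 50 mm and top 84 mm above the table, its mouth at x 46 mm facing the jig's -x. Pivot top 70 mm high.
- handle (a point): Handle of the hammer: plain round upright steel post, 16 mm across, from the hammer bar (top 56 mm above the table) to 122 mm. The point is on its axis, 105 mm above the table, 155 mm from the pivot axis. It swings level about the jig's origin: at joint hammer = q it is at (-155 sin q, 155 cos q) mm in the jig's frame.
- hammer (a joint): Angle of the sprung hammer bar (rad), growing as it is drawn back (anticlockwise from above). 0 = bar along the jig's +y, bung home; about 0.1 at the start, nose against the proud bung. A spring pulls it to 0: about 4 N at the handle at the start, growing 8 N per rad. The sear catches it at an angle that is reset each time and not given: anywhere from 0.58 to 1.06.
- stop_pad: Rubber stop, 12 x 24 x 22 mm, at (13, -69) mm in the jig's frame, 25 mm up. The hammer meets it about 0.03 rad (4 mm at the handle) past the catch; then the pull at the handle climbs 1 to 1.5 N per mm. 4 to 7 N above the spring's pull is a firm draw; 11 N above it (26 N on this pad) strains the jig. Eased forward, the hammer rests on the sear and stays when let go.
- trigger (a point): Trigger: upright round steel peg, 12 mm across, 20 to 100 mm above the table; point on its axis, 85 mm up, at (68, -155) mm in the jig's frame at rest. It is the tail of the sear, turning about a pin at (60, -66) mm. Push it towards the jig's +x to lift the sear: 5 to 12 N when cocked, lets off after 8 to 15 mm, full travel 30 mm; a light spring brings it back.
- bung (a joint): How far the bung has been driven (m): 0 = flange 12 mm proud of the bottle's mouth, 0.012 = fully home. 0 to 4 mm at the start. It is tight: about 20 N to move it.
- bung_face (a point): Centre of the outer face of the bung's grey flange (30 mm across, 8 mm thick), which looks to the jig's -x, 50 mm above the table; the hammer's nose strikes here.
- spare_bung: loose spare bung, 30 mm across, 30 mm tall, standing on the jig's base plate (bystander)
- label_roll: loose paper label roll, 80 mm across, 50 mm tall, beside the jig (bystander)
- tub: loose open white tub, 90 mm across, 60 mm tall, beside the jig (bystander)
- spray_can: loose can, 54 mm across, 150 mm tall (bystander)
- white_bottle: loose upright white bottle, 68 mm across, 190 mm tall (bystander)
- twine: loose roll of twine, 80 mm across, 85 mm tall (bystander)
- carton: loose small carton 110 x 80 x 70 mm (bystander)

How it is judged:
On the way, in this order (a step that is already met when the one before it is completed fails the run):
1. the hammer is held cocked by its sear alone, the robot not touching it (value of joint hammer above 0.54 rad and velocity of joint hammer between -0.05 and 0.05 rad/s and contact force between each of the fingers, the arm and hammer below 0.1 N and value of joint bung below 0.006 m), for 0.4 s.
2. the hammer has been let off and the bung is home (value of joint hammer below 0.06 rad and value of joint bung above 0.0105 m), for 0.2 s.
At the end, for the whole second after the job is handed in: The bung is home to within 1.5 mm (joint bung above 0.0105) and the hammer rests forward against it (joint hammer below 0.06 rad) (all of step 2); the robot touches nothing.
It fails at once if the hammer is strained against its stop: more than 26 N on the stop pad (contact force between hammer and stop_pad above 26 N).
It fails at once if the robot touches the bung with more than 1 N (contact force between any of the fingers, the arm and bung above 1 N).
It fails at once if the bung is driven while the robot touches the hammer (the spring alone must strike it) (value of joint bung above 0.007 m and contact force between any of the fingers, the arm and hammer above 1 N).
It fails at once if a loose thing is moved more than 20 mm (distance of any of spare_bung, label_roll, tub, spray_can, white_bottle, twine, carton from where it was at the start of the episode above 0.02 m).
It also fails if it takes over 67 s, if anything falls off the work surface, if the arm or the gripper's body presses on something with over 40 N, if the wrist force passes 120 N, or if a joint passes its speed limit or range.

## Working session

There is one attempt and no reset: what is moved stays moved. The work goes in short steps, Python scripts to look and compute and a tool call to move; the robot and the scene stay as the last step left them, time stands still between calls to the robot, and variables do not carry over. Pictures are saved under pics/ and viewed, and the job is handed in when it is done.

Besides the shell and the picture viewer there is one more tool, called after "Emit:" by a JSON object that holds its "api" and its "payload", one argument or row to a line. play_rows: Moves the arm, as the interface text tells. Its arguments: {"type":"object","properties":{"targets":{"type":"string"},"newtons":{"type":"number"}},"required":["targets"]}

```bash
mkdir -p pics
cat > h.py <<'E'
import numpy as np, cv2
from bench import ctrl
def grab(n):
    im=ctrl.get_image(n); return im
def save(n,f):
    im=grab(n); cv2.imwrite('pics/'+f,im['pixels']); np.savez('/tmp/'+n+'.npz',**{k:np.array(v) for k,v in im.items()}); return im
def load(n): return dict(np.load('/tmp/'+n+'.npz'))
def ray(im,u,v):
    K=np.array(im['intrinsics']); k=float(im['k1'])
    d=np.array([(u-K[0,2])/K[0,0],(v-K[1,2])/K[1,1]]); s=d.copy()
    for _ in range(30): s=d/(1+k*(s@s))
    R=np.array(im['R']);t=np.array(im['t'])
    return -R.T@t, R.T@np.array([s[0],s[1],1.])
def onz(im,u,v,z):
    c,d=ray(im,u,v); return c+d*(z-c[2])/d[2]
def dep(im,u,v):
    c,d=ray(im,u,v); return c+d*float(im['depth'][int(v),int(u)])
def proj(im,X):
    p=np.array(im['R'])@X+np.array(im['t']); s=p[:2]/p[2]; s=s*(1+float(im['k1'])*(s@s)); K=np.array(im['intrinsics'])
    return K[0,0]*s[0]+K[0,2],K[1,1]*s[1]+K[1,2]
E
python3 - <<'E'
from h import *
for n in ['scene','top','wrist']: im=save(n,n+'0.png'); print(n,im['k1'],-np.array(im['R']).T@im['t'])
print(ctrl.get_state())
E
```

```text
scene 0.022880459323389918 [1.17406048 0.4803064  0.96175192]
top -0.07537384898283422 [ 0.41480235 -0.00931083  1.21406721]
wrist -0.017860788880740247 [0.07256392 0.65013466 0.3837032 ]
{'time': 0.15, 'joint_positions': array([-1.32389112,  0.3216558 , -0.07008756,  1.45139705,  0.02257251,
        1.37079934, -0.05690173]), 'qd': array([-0.0006086 , -0.00258105,  0.00076985, -0.00611024,  0.00099958,
       -0.00116427,  0.00101054]), 'joint_torque': array([-4.63650867e-04, -4.91789711e+01, -4.04870482e-01, -3.12881255e+01,
       -6.39782776e-02,  4.03041823e-02,  1.10588319e-04]), 'position': array([0.14994845, 0.63231106, 0.40390944]), 'tool_rot': array([-3.64820102e-01, -3.12022395e+00,  2.30714880e-03]), 'ft_force': array([-0.25799001,  0.05217212, -0.10099329]), 'torque': array([ 0.02748822, -0.03392497,  0.00761281]), 'grip_width': 0.9973117431487006}
```

View pics/scene0.png

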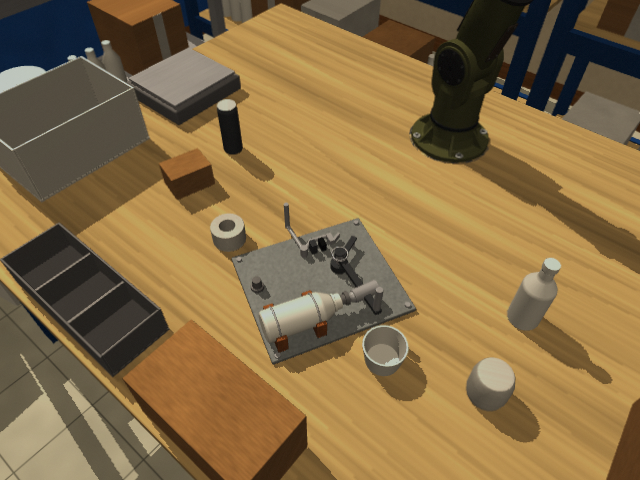

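View pics/top0.png

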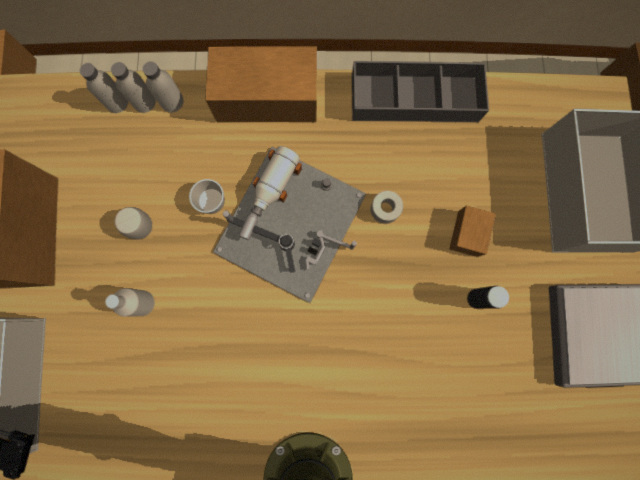

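View pics/wrist0.png

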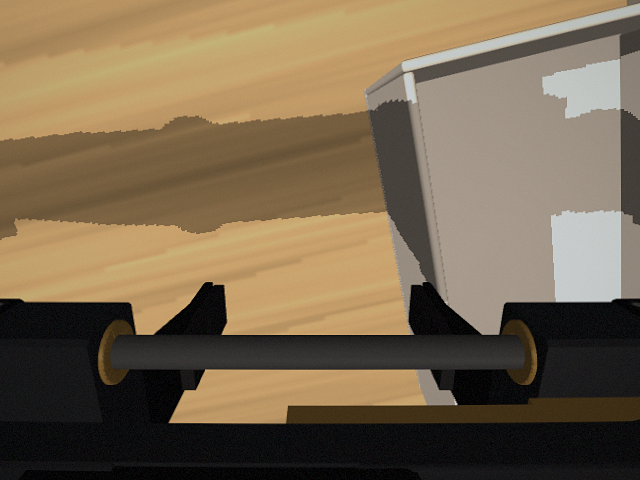

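The top view shows the jig with its pivot near (286,241), the handle near (228,217), the trigger near (350,245), and the bottle at the upper centre. The tub at (207,196) is close to the handle's side and the label roll is at (387,207). I'll zoom in.

Run:
```python
from h import *
im=load('top'); c=im['pixels'][130:315,180:420]; cv2.imwrite('pics/topz.png',cv2.resize(c,None,fx=3.3,fy=3.2,interpolation=cv2.INTER_CUBIC))
im=load('scene'); c=im['pixels'][190:370,220:430]; cv2.imwrite('pics/scz.png',cv2.resize(c,None,fx=3.8,fy=3.3,interpolation=cv2.INTER_CUBIC))
```

```text
(no output)
```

View pics/topz.png

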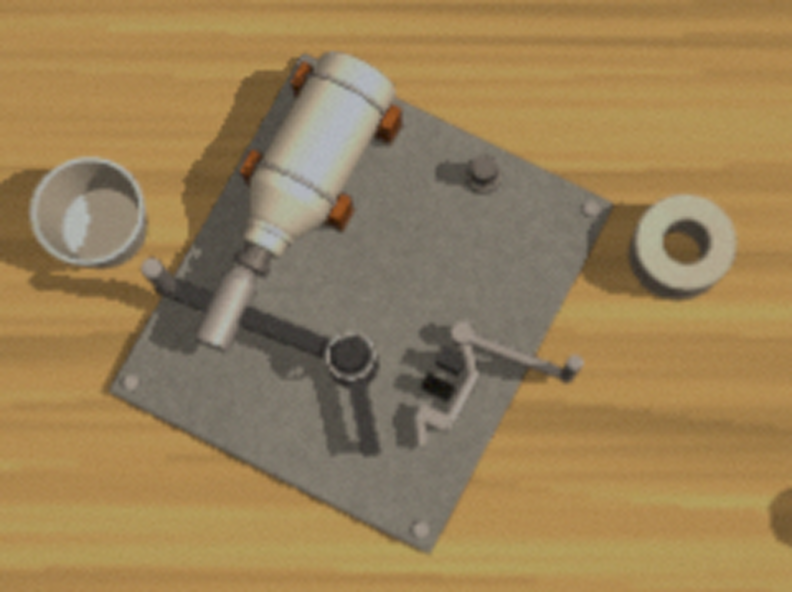

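View pics/scz.png

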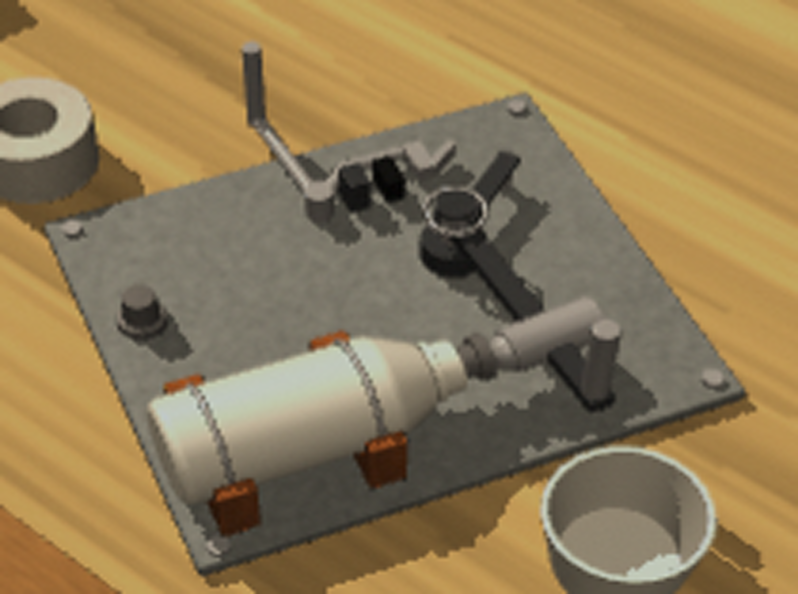

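Run:
```python
from h import *
im=load('top'); 
def P(u,v,z): return onz(im,180+(u+.5)/3.3-.5,130+(v+.5)/3.2-.5,z)
pts={'bot':(430,552,-110,-125,.012),'left':(108,392,-110,165,.012),'right':(613,207,220,-125,.012)}
A=[];B=[]
for k,(u,v,x,y,z) in pts.items():
    p=P(u,v,z);print(k,p);A.append((x/1e3,y/1e3));B.append(p[:2])
A=np.array(A);B=np.array(B);print(np.linalg.norm(B[0]-B[1]),np.linalg.norm(B[0]-B[2]))
a=A-A.mean(0);b=B-B.mean(0)
th=np.arctan2((a[:,0]*b[:,1]-a[:,1]*b[:,0]).sum(),(a*b).sum());R=np.array([[np.cos(th),-np.sin(th)],[np.sin(th),np.cos(th)]])
o=B.mean(0)-R@A.mean(0);print('th',th,'o',o,'res',(B-(A@R.T+o))*1e3)
print('pivot seen',P(350,355,.07))
print('trig seen',P(575,362,.1),'exp',R@[.068,-.155]+o)
h=P(153,268,.122);hj=R.T@(h[:2]-o);print('handle',h,'jig',hj,np.linalg.norm(hj),np.arctan2(-hj[0],hj[1]))
for n,u,v,z in [('tub',89,212,.06),('roll',685,242,.05),('spare',484,170,.03)]:
    p=P(u,v,z);print(n,p,'jig',R.T@(p[:2]-o))
sc=load('scene')
for u,v,z in [(220+(252)/3.8,190+47/3.3,.1),(220+606/3.8,190+328/3.3,.122),(220+458/3.8,190+208/3.3,.07)]:
    p=onz(sc,u,v,z);print('scene',p,'jig',R.T@(p[:2]-o))
np.savez('/tmp/jig.npz',th=th,o=o,R=R)
```

```text
bot [ 0.43775512 -0.00385041  0.012     ]
left [0.56724741 0.25357985 0.012     ]
right [ 0.72468538 -0.15185634  0.012     ]
0.28816418468964744 0.3228540345349957
th -0.47560384632583774 o [0.58953577 0.05781317] res [[ 3.2455699  -0.90282028]
 [-0.04599016 -1.28730719]
 [-3.19957974  2.19012747]]
pivot seen [0.58969138 0.05719326 0.07      ]
trig seen [ 0.58009339 -0.11117361  0.1       ] exp [ 0.57901821 -0.1111199 ]
handle [0.64803625 0.19980966 0.122     ] jig [-0.01300881  0.15302314] 0.1535750983557569 0.08480812674261914
tub [0.70740516 0.26363098 0.06      ] jig [0.01054891 0.2369449 ]
roll [ 0.68595862 -0.20355317  0.05      ] jig [ 0.20539469 -0.18820931]
spare [ 0.75126804 -0.0463776   0.03      ] jig [ 0.19148902 -0.01857408]
scene [ 0.58077075 -0.11144788  0.1       ] jig [ 0.06970821 -0.15448913]
scene [0.64959282 0.1997586  0.122     ] jig [-0.01160162  0.15369046]
scene [0.59349483 0.06002672 0.07      ] jig [0.00250613 0.00378064]
```

The measured points agree: plate sides are 288 and 323 mm, the handle is 153.6 mm from the pivot at q≈0.085, and the trigger is within about 1 mm in both views. I'll travel high to a point above the handle, then align.

Emit:
{"api": "play_rows", "payload": {
  "targets": "-4.9 -2.55 0 0 0 0 1;-4.9 -2.55 0 0 0 0 1;-4.9 -2.55 0 0 0 0 1;-4.9 -2.55 0 0 0 0 1;-4.9 -2.55 0 0 0 0 1;-4.9 -2.55 0 0 0 0 1;-4.9 -2.55 0 0 0 0 1;-4.9 -2.55 0 0 0 0 1;-4.9 -2.55 0 0 0 0 1;-4.9 -2.55 0 0 0 0 1;-4.9 -2.55 0 0 0 0 1;-4.9 -2.55 0 0 0 0 1",
  "newtons": 20
}}

```text
time: 1.65
position: [0.6631, 0.1925, 0.399]
tool_rot: [-0.342, -3.118, 0.004]
ft_force: [0.3, 0.3, -0.3]
grip_width: 1.004
```

Emit:
{"api": "play_rows", "payload": {
  "targets": "0 0 0 0 0 0.17 1;0 0 0 0 0 0.17 1;0 0 0 0 0 0.17 1;0 0 0 0 0 0.17 1;0 0 0 0 0 0.17 1;0 0 0 0 0 0.17 1;0 0 0 0 0 0.17 1;0 0 0 0 0 0.17 1"
}}

```text
time: 2.65
position: [0.6663, 0.1849, 0.3935]
tool_rot: [-2.29, -2.148, 0.023]
ft_force: [-0.2, 0.7, -1.1]
grip_width: 1.0
```

```bash
cat >> h.py <<'E'
from scipy.spatial.transform import Rotation as Ro
J=None
def jig():
    d=np.load('/tmp/jig.npz'); return d['R'],d['o'],float(d['th'])
def toq(q,r=.155,off=0.,z=.264):
    R,o,th=jig(); s=ctrl.get_state(); T=Ro.from_rotvec(s['tool_rot']).as_matrix()
    a=q+th  # tool y dir angle world
    yd=np.array([np.cos(a),np.sin(a),0]); 
    p=R@[-r*np.sin(q),r*np.cos(q)]+o; g=np.array([p[0],p[1],z])+off*yd
    Td=np.column_stack([np.cross(yd,[0,0,-1]),yd,[0,0,-1]])
    print('t',s['time'],'pos',s['position'].round(4),'f',s['ft_force'].round(2),'grip',s['grip_width'],'j',s['joint_positions'].round(2))
    print('shift tool cm',(T.T@(g-s['position'])*100).round(2),'turn',Ro.from_matrix(T.T@Td).as_rotvec().round(3))
E
python3 -c "
from h import *
toq(.085)"
```

```text
t 2.65 pos [0.6663 0.1849 0.3935] f [-0.22  0.73 -1.07] grip 1.0001153333730775 j [-0.7   0.46  0.56  1.36 -0.23  1.4  -0.22]
shift tool cm [ 1.63 -1.73 12.95] turn [-0.009  0.011  0.327]
```

Emit:
{"api": "play_rows", "payload": {
  "targets": "0 0 0 0 0 0.16 1;0 0 0 0 0 0.16 1;0 0 0 0 0 0 1"
}}

```text
time: 3.02
position: [0.6659, 0.1854, 0.3919]
tool_rot: [2.612, 1.745, -0.027]
ft_force: [0.2, -0.5, -0.1]
grip_width: 0.996
```

```bash
python3 -c "
from h import *
toq(.085); im=save('wrist','w1.png')"
```

```text
t 3.025 pos [0.6659 0.1854 0.3919] f [ 0.19 -0.53 -0.1 ] grip 0.996467458057961 j [-0.74  0.47  0.61  1.36 -0.26  1.41 -0.53]
shift tool cm [ 0.98 -2.09 12.79] turn [-0.009  0.015 -0.002]
```

View pics/w1.png

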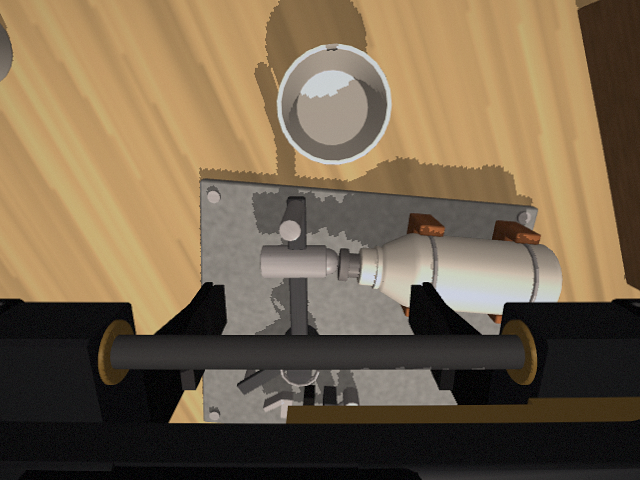

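The wrist view shows the handle top at (289,230). The jaws straddle in the tangent direction and the tub (333,103) is clear of them. I'll cross-check the handle position.

```bash
python3 -c "
from h import *
im=load('wrist');p=onz(im,289,229,.122);R,o,th=jig();j=R.T@(p[:2]-o);print(p,j,np.hypot(*j),np.arctan2(-j[0],j[1]))"
```

```text
[0.65025307 0.20064651 0.122     ] [-0.0114212   0.15478214] 0.15520294276046986 0.07365537347953457
```

Emit:
{"api": "play_rows", "payload": {
  "targets": "1 -2 0 -0.01 0.015 0 1;0 0 3 0 0 0 1;0 0 3 0 0 0 1;0 0 3 0 0 0 1;0 0 0 0 0 0 1"
}}

```text
time: 3.7
position: [0.6508, 0.2032, 0.2999]
tool_rot: [-2.597, -1.767, -0.004]
ft_force: [-0.6, 0.2, -0.1]
grip_width: 1.004
```

```bash
python3 -c "
from h import *
toq(.08)"
```

```text
t 3.7 pos [0.6508 0.2032 0.2999] f [-0.64  0.19 -0.12] grip 1.0042001458176248 j [-0.77  0.5   0.58  1.51 -0.29  1.22 -0.52]
shift tool cm [-0.29 -0.06  3.59] turn [ 0.001 -0.002  0.019]
```

Next I'll go down and narrow the jaws to a loose straddle of about 35 mm.

Emit:
{"api": "play_rows", "payload": {
  "targets": "-0.3 0 1.8 0 0 0 1;0 0 1.8 0 0 0 1;0 0 0 0 0 0 -0.2;0 0 0 0 0 0 -0.2;0 0 0 0 0 0 -0.2;0 0 0 0 0 0 -0.2;0 0 0 0 0 0 -0.2"
}}

```text
time: 4.58
position: [0.6515, 0.2004, 0.2662]
tool_rot: [2.595, 1.769, 0.014]
ft_force: [0.1, -0.3, -0.4]
grip_width: 0.52
```

```bash
python3 -c "
from h import *
toq(.08); im=save('wrist','w2.png');im=save('scene','s2.png')
c=im['pixels'][150:370,220:430]; cv2.imwrite('pics/s2z.png',cv2.resize(c,None,fx=3,fy=2.7,interpolation=cv2.INTER_CUBIC))"
```

```text
t 4.575 pos [0.6515 0.2004 0.2662] f [ 0.12 -0.26 -0.38] grip 0.5196124751153233 j [-0.76  0.52  0.57  1.55 -0.3   1.15 -0.5 ]
shift tool cm [-0.04 -0.22  0.22] turn [ 0.006 -0.007  0.022]
```

View pics/w2.png

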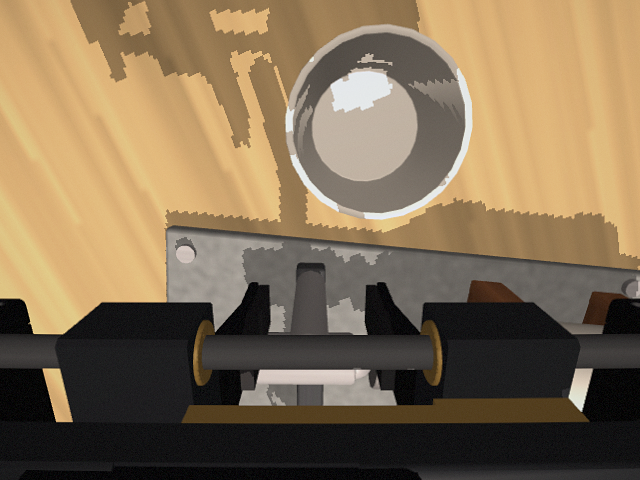

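View pics/s2z.png

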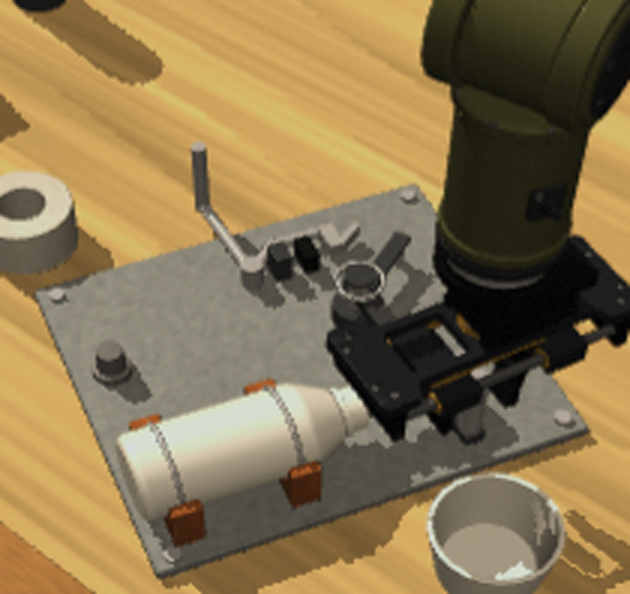

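The handle is between the fingers. I'll narrow the jaws a bit more, then draw to about q=0.5 (below the earliest catch).

Emit:
{"api": "play_rows", "payload": {
  "targets": "0 -0.2 0 0 0 0 -0.45;0 0 0 0 0 0 -0.45;0 0 0 0 0 0 -0.45;0 -0.5 0 0 0 -0.03 -0.45;0 -0.5 0 0 0 -0.03 -0.45;-0.02 -0.6 0 0 0 -0.04 -0.45;-0.02 -0.6 0 0 0 -0.04 -0.45;-0.02 -0.6 0 0 0 -0.04 -0.45"
}}

```text
time: 5.68
position: [0.623, 0.2087, 0.266]
tool_rot: [2.409, 2.005, 0.023]
ft_force: [5.2, 0.0, -2.9]
grip_width: 0.278
```

```bash
cat >> h.py <<'E'
def st():
    R,o,th=jig(); s=ctrl.get_state(); T=Ro.from_rotvec(s['tool_rot']).as_matrix()
    g=s['position']+T[:,2]*.164
    j=R.T@(g[:2]-o); q=np.arctan2(-j[0],j[1])
    print('t',round(s['time'],2),'grasp jig',(j*1e3).round(1),'r',np.hypot(*j).round(4),'q',q.round(3),'z',g[2].round(3),'yaw',(np.arctan2(T[1,1],T[0,1])-th).round(3),'f tool',(T.T@s['ft_force']).round(2),'w',(87*s['grip_width']).round(1),'tilt',T[:2,2].round(3))
E
python3 -c "
from h import *
st()"
```

```text
Traceback (most recent call last):
  File "h.py", line 37, in st
    print('t',round(s['time'],2),'grasp jig',(j*1e3).round(1),'r',np.hypot(*j).round(4),'q',q.round(3),'z',g[2].round(3),'yaw',(np.arctan2(T[1,1],T[0,1])-th).round(3),'f tool',(T.T@s['ft_force']).round(2),'w',(87*s['grip_width']).round(1),'tilt',T[:2,2].round(3))
                                                                                                                                                                                                                 ^^^^^^^^^^^^^^^^^^^^^^^^^^
AttributeError: 'float' object has no attribute 'round'
```

```bash
sed -i "s/(87\*s\['grip_width'\]).round(1)/round(87*s['grip_width'],1)/" h.py
python3 -c "
from h import *
st()"
```

```text
t 5.67 grasp jig [-37.3 151.2] r 0.1557 q 0.242 z 0.102 yaw 0.293 f tool [0.96 5.11 2.97] w 24.2 tilt [0.016 0.004]
```

Emit:
{"api": "play_rows", "payload": {
  "targets": "-0.02 -0.6 0 0 0 -0.03 -0.45;-0.02 -0.6 0 0 0 -0.03 -0.45;-0.02 -0.6 0 0 0 -0.03 -0.45;-0.02 -0.6 0 0 0 -0.03 -0.45;-0.02 -0.6 0 0 0 -0.03 -0.45;-0.02 -0.6 0 0 0 -0.03 -0.45;0 0 0 0 0 0 -0.45"
}}

```text
time: 6.55
position: [0.587, 0.2125, 0.2663]
tool_rot: [2.191, 2.227, 0.039]
ft_force: [7.1, -0.5, -4.3]
grip_width: 0.276
```

```bash
python3 -c "
from h import *
st()"
```

```text
t 6.55 grasp jig [-69.3 139.4] r 0.1557 q 0.461 z 0.102 yaw 0.492 f tool [-0.67  6.92  4.51] w 24.0 tilt [0.029 0.006]
```

Emit:
{"api": "play_rows", "payload": {
  "targets": "-0.02 -0.4 0 0.007 0 -0.025 -0.45;-0.02 -0.4 0 0.007 0 -0.025 -0.45;-0.02 -0.4 0 0.007 0 -0.025 -0.45;-0.02 -0.2 0 0.007 0 -0.025 -0.45;0 0 0 0 0 0 -0.45"
}}

```text
time: 7.18
position: [0.5748, 0.2115, 0.2668]
tool_rot: [2.071, 2.353, 0.023]
ft_force: [7.1, 0.9, -4.9]
grip_width: 0.278
```

```bash
python3 -c "
from h import *
st()"
```

```text
t 7.17 grasp jig [-81.8 132. ] r 0.1553 q 0.555 z 0.103 yaw 0.603 f tool [-0.02  7.12  4.97] w 24.1 tilt [0.015 0.007]
```

Emit:
{"api": "play_rows", "payload": {
  "targets": "-0.01 -0.3 0 0.003 0 -0.015 -0.45;-0.01 -0.3 0 0.003 0 -0.015 -0.45;0 0 0 0 0 0 -0.45"
}}

```text
time: 7.55
position: [0.5703, 0.2109, 0.267]
tool_rot: [2.028, 2.387, 0.027]
ft_force: [8.7, 0.5, -4.6]
grip_width: 0.276
```

```bash
python3 -c "
from h import *
st()"
```

```text
t 7.55 grasp jig [-85.1 129.7] r 0.1551 q 0.581 z 0.103 yaw 0.638 f tool [-0.91  8.6   4.8 ] w 24.0 tilt [0.018 0.007]
```

Emit:
{"api": "play_rows", "payload": {
  "targets": "-0.01 -0.35 0 0.003 0 -0.012 -0.45;-0.01 -0.35 0 0.003 0 -0.012 -0.45;0 0 0 0 0 0 -0.45"
}}

```text
time: 7.92
position: [0.565, 0.2102, 0.2674]
tool_rot: [1.991, 2.415, 0.031]
ft_force: [7.4, 0.7, -5.3]
grip_width: 0.277
```

```bash
python3 -c "
from h import *
st()"
```

```text
t 7.92 grasp jig [-89.  127.1] r 0.1551 q 0.611 z 0.103 yaw 0.667 f tool [-0.74  7.26  5.42] w 24.1 tilt [0.022 0.008]
```

Emit:
{"api": "play_rows", "payload": {
  "targets": "-0.01 -0.35 0 0.004 0 -0.016 -0.45;-0.01 -0.35 0 0.004 0 -0.016 -0.45;-0.01 -0.35 0 0.004 0 -0.016 -0.45"
}}

```text
time: 8.3
position: [0.5573, 0.2088, 0.2677]
tool_rot: [1.924, 2.466, 0.033]
ft_force: [8.9, 2.0, -7.0]
grip_width: 0.277
```

```bash
python3 -c "
from h import *
st()"
```

```text
t 8.3 grasp jig [-94.9 122.5] r 0.155 q 0.659 z 0.104 yaw 0.721 f tool [-0.28  8.92  7.2 ] w 24.1 tilt [0.024 0.008]
```

Emit:
{"api": "play_rows", "payload": {
  "targets": "-0.01 -0.35 0.03 0.004 0 -0.014 -0.45;-0.01 -0.35 0.03 0.004 0 -0.014 -0.45;-0.01 -0.35 0.03 0.004 0 -0.014 -0.45"
}}

```text
time: 8.68
position: [0.5504, 0.2072, 0.2677]
tool_rot: [1.862, 2.509, 0.038]
ft_force: [9.8, 2.3, -7.5]
grip_width: 0.27
```

```bash
python3 -c "
from h import *
st()"
```

```text
t 8.68 grasp jig [-99.7 118.4] r 0.1548 q 0.7 z 0.104 yaw 0.77 f tool [-0.67  9.79  7.82] w 23.5 tilt [0.028 0.009]
```

Emit:
{"api": "play_rows", "payload": {
  "targets": "-0.01 -0.35 0.1 0.006 0 -0.012 -0.45;-0.01 -0.35 0.1 0.006 0 -0.012 -0.45;-0.01 -0.35 0.05 0.006 0 -0.012 -0.45"
}}

```text
time: 9.05
position: [0.5446, 0.2057, 0.2677]
tool_rot: [1.807, 2.546, 0.04]
ft_force: [10.0, 2.8, -8.2]
grip_width: 0.273
```

```bash
python3 -c "
from h import *
st()"
```

```text
t 9.05 grasp jig [-103.9  114.6] r 0.1547 q 0.737 z 0.104 yaw 0.812 f tool [-0.61 10.08  8.48] w 23.8 tilt [0.031 0.01 ]
```

```bash
python3 -c "
from h import *
im=save('wrist','w3.png');im=save('scene','s3.png')
c=im['pixels'][150:370,220:430]; cv2.imwrite('pics/s3z.png',cv2.resize(c,None,fx=3,fy=2.7,interpolation=cv2.INTER_CUBIC))
st()"
```

```text
t 9.15 grasp jig [-104.1  114.5] r 0.1548 q 0.738 z 0.104 yaw 0.812 f tool [-0.62  8.43  6.01] w 24.2 tilt [0.03 0.01]
```

View pics/s3z.png

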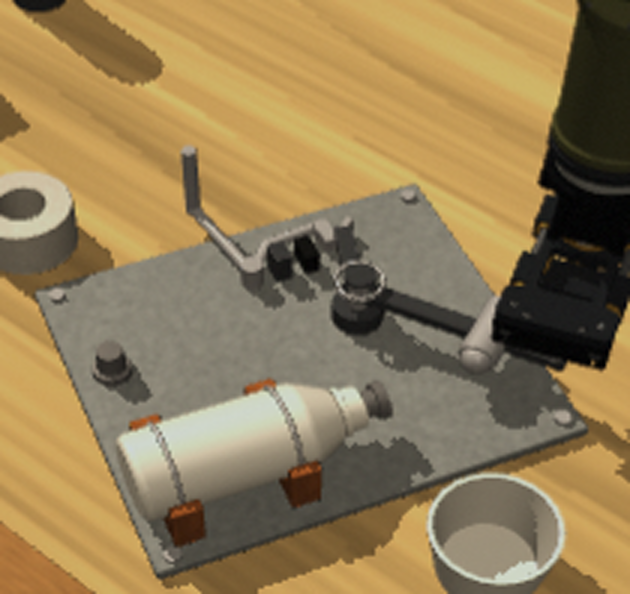

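View pics/w3.png

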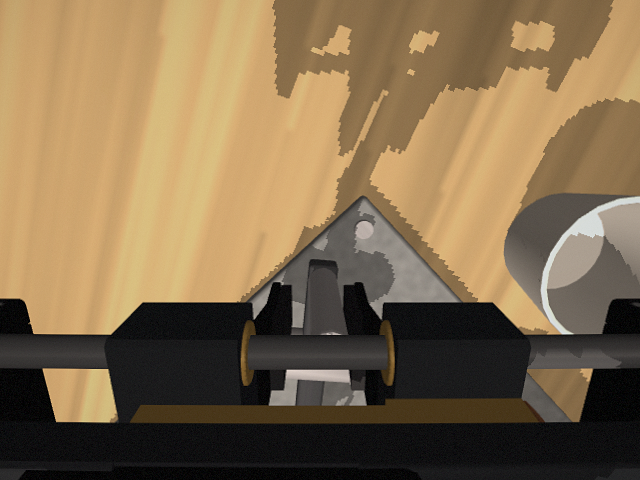

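The jig is clear. The bar's tail has reached the sear and the trigger peg has already shifted, so the catch is near. I'll use smaller steps from here.

Emit:
{"api": "play_rows", "payload": {
  "targets": "0 -0.3 0.05 0.006 0 -0.01 -0.45;0 -0.3 0.05 0.006 0 -0.01 -0.45;0 0 0 0 0 0 -0.45"
}}

```text
time: 9.52
position: [0.5418, 0.2051, 0.2681]
tool_rot: [1.773, 2.566, 0.043]
ft_force: [8.7, 1.4, -6.3]
grip_width: 0.275
```

```bash
cat >> h.py <<'E'
def trg(z=.1):
    im=ctrl.get_image('scene'); c=im['pixels'][190:260,260:360]; cv2.imwrite('pics/trg_%.0f.png'%(ctrl.get_state()['time']*100),cv2.resize(c,None,fx=6,fy=6,interpolation=cv2.INTER_CUBIC));
E
python3 -c "
from h import *
st();trg()";ls pics
```

```text
t 9.53 grasp jig [-105.7  113.1] r 0.1548 q 0.752 z 0.104 yaw 0.837 f tool [-1.71  8.42  6.57] w 24.0 tilt [0.034 0.01 ]
s2.png
s2z.png
s3.png
s3z.png
scene0.png
scz.png
top0.png
topz.png
trg_957.png
w1.png
w2.png
w3.png
wrist0.png
```

Emit:
{"api": "play_rows", "payload": {
  "targets": "0 -0.3 0.05 0.015 0 -0.01 -0.45;0 -0.3 0.05 0.015 0 -0.01 -0.45;0 -0.05 0.05 0.005 0 0 -0.45"
}}

```text
time: 9.95
position: [0.5392, 0.2048, 0.2686]
tool_rot: [1.745, 2.596, 0.019]
ft_force: [9.0, 1.0, -6.2]
grip_width: 0.278
```

```bash
python3 -c "
from h import *
st();trg()";ls pics/trg*
```

```text
t 9.95 grasp jig [-109.7  109.3] r 0.1549 q 0.787 z 0.105 yaw 0.863 f tool [-2.44  8.59  6.34] w 24.2 tilt [0.018 0.003]
pics/trg_1000.png
pics/trg_957.png
```

View pics/trg_957.png

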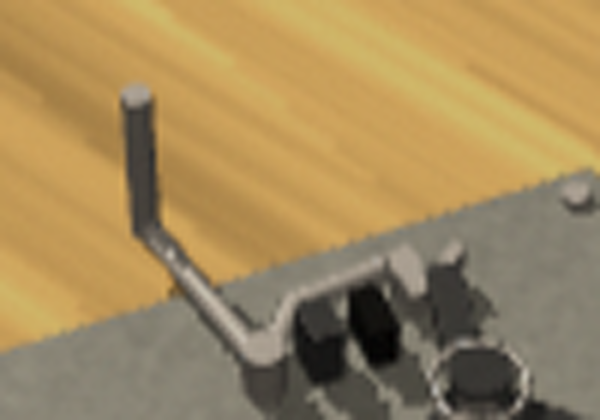

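View pics/trg_1000.png

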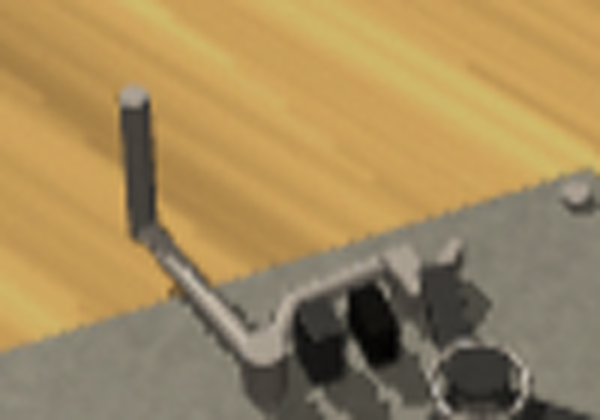

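The peg top moved from (137,93) to (133,95), so the sear is still riding on the bar's tail. It should snap back to about (158,85) when it catches.

Emit:
{"api": "play_rows", "payload": {
  "targets": "0 -0.35 0.05 0.01 0 -0.01 -0.45;0 -0.35 0.05 0.01 0 -0.01 -0.45;0 -0.05 0.05 0.005 0 0 -0.45"
}}

```text
time: 10.38
position: [0.5356, 0.2041, 0.2686]
tool_rot: [1.713, 2.621, 0.007]
ft_force: [8.9, 0.7, -7.1]
grip_width: 0.276
```

```bash
python3 -c "
from h import *
st();trg()";cp pics/$(ls -t pics|head -1) pics/trA.png
```

```text
t 10.38 grasp jig [-113.1  105.9] r 0.1549 q 0.818 z 0.105 yaw 0.889 f tool [-2.88  8.4   7.16] w 24.0 tilt [ 0.012 -0.002]
```

View pics/trA.png

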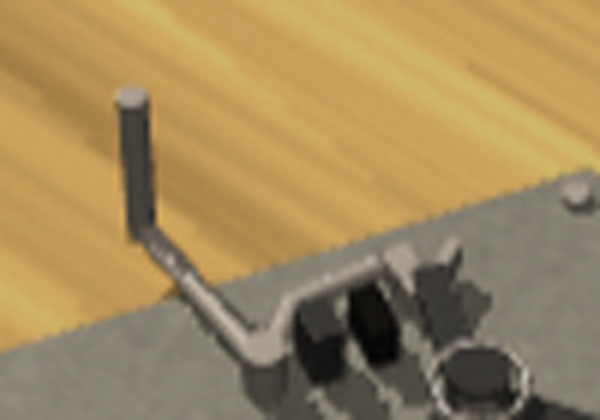

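Emit:
{"api": "play_rows", "payload": {
  "targets": "0 -0.4 0.05 0.005 0 0 -0.45;0 -0.4 0.05 0.005 0 -0.005 -0.45;0 -0.1 0 0 0 0 -0.45"
}}

```text
time: 10.8
position: [0.5307, 0.2027, 0.269]
tool_rot: [1.696, 2.625, 0.016]
ft_force: [9.9, 2.0, -5.7]
grip_width: 0.276
```

```bash
python3 -c "
from h import *
st();trg()";cp pics/$(ls -t pics|head -1) pics/trB.png
```

```text
t 10.8 grasp jig [-115.8  103.3] r 0.1552 q 0.842 z 0.105 yaw 0.899 f tool [-2.24  9.74  5.87] w 24.0 tilt [ 0.019 -0.   ]
```

View pics/trB.png

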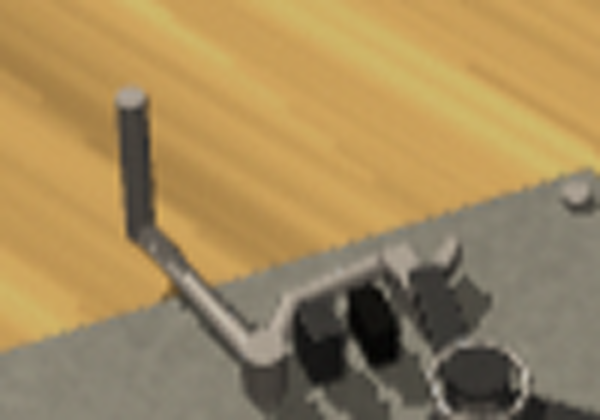

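The peg is at (131,97), still riding, and the force still follows the spring alone (about 9.7 N against 9.7 N expected). I'll keep drawing.

Emit:
{"api": "play_rows", "payload": {
  "targets": "-0.02 -0.4 0.05 0.008 0 -0.005 -0.45;-0.02 -0.4 0.05 0.008 0 -0.01 -0.45;0 -0.1 0 0 0 0 -0.45"
}}

```text
time: 11.22
position: [0.526, 0.2013, 0.2695]
tool_rot: [1.666, 2.641, 0.018]
ft_force: [9.1, 2.4, -6.7]
grip_width: 0.275
```

```bash
python3 -c "
from h import *
st();trg()";cp pics/$(ls -t pics|head -1) pics/trC.png
```

```text
t 11.22 grasp jig [-118.9  100.1] r 0.1554 q 0.871 z 0.105 yaw 0.921 f tool [-1.65  9.15  6.86] w 23.9 tilt [ 0.022 -0.   ]
```

View pics/trC.png

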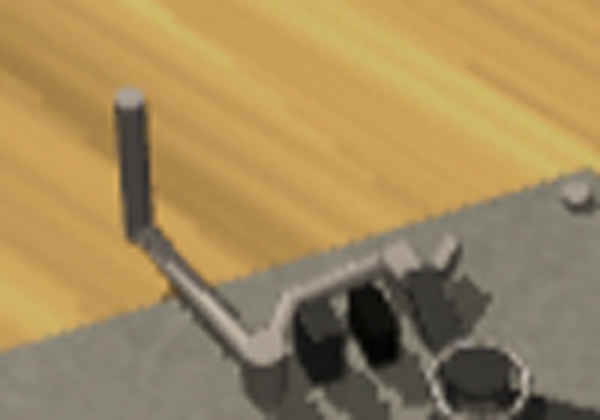

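Emit:
{"api": "play_rows", "payload": {
  "targets": "-0.02 -0.4 0.05 0.008 0 -0.01 -0.45;-0.02 -0.4 0.05 0.008 0 -0.015 -0.45;0 -0.2 0 0 0 0 -0.45"
}}

```text
time: 11.65
position: [0.5206, 0.1994, 0.27]
tool_rot: [1.622, 2.664, 0.021]
ft_force: [9.5, 3.2, -7.3]
grip_width: 0.275
```

```bash
python3 -c "
from h import *
st();trg()";cp pics/$(ls -t pics|head -1) pics/trD.png
```

```text
t 11.65 grasp jig [-122.2   96.2] r 0.1556 q 0.904 z 0.106 yaw 0.952 f tool [-1.42  9.69  7.56] w 23.9 tilt [ 0.026 -0.   ]
```

View pics/trD.png

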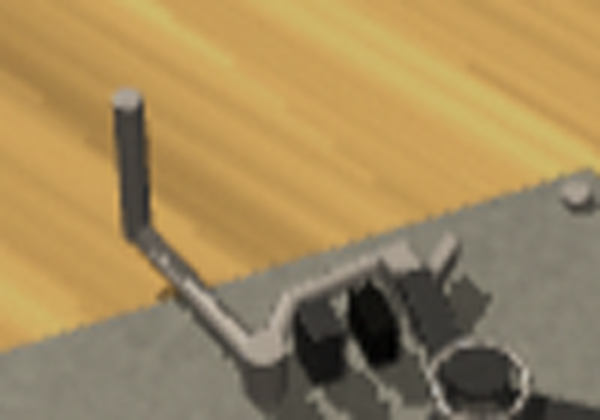

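The peg is at (127,98), still riding.

Emit:
{"api": "play_rows", "payload": {
  "targets": "-0.03 -0.4 0.1 0.008 0 -0.01 -0.45;-0.03 -0.4 0.1 0.008 0 -0.015 -0.45;0 -0.2 0 0 0 0 -0.45"
}}

```text
time: 12.08
position: [0.5159, 0.1976, 0.2705]
tool_rot: [1.577, 2.685, 0.026]
ft_force: [8.4, 2.7, -7.3]
grip_width: 0.276
```

```bash
python3 -c "
from h import *
st();trg()";cp pics/$(ls -t pics|head -1) pics/trE.png
```

```text
t 12.07 grasp jig [-124.8   93. ] r 0.1557 q 0.93 z 0.107 yaw 0.985 f tool [-1.64  8.39  7.54] w 24.0 tilt [0.032 0.001]
```

View pics/trE.png

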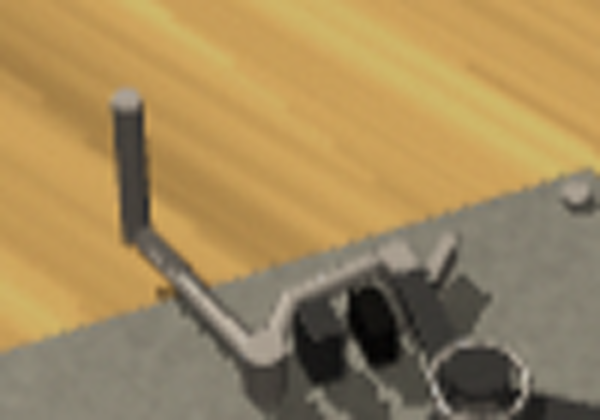

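Emit:
{"api": "play_rows", "payload": {
  "targets": "-0.03 -0.4 0.2 0.012 0 -0.01 -0.45;-0.03 -0.4 0.2 0.012 0 -0.01 -0.45;0 -0.2 0.1 0.005 0 0 -0.45"
}}

```text
time: 12.5
position: [0.5129, 0.1964, 0.2707]
tool_rot: [1.54, 2.705, 0.023]
ft_force: [10.2, 3.2, -7.5]
grip_width: 0.278
```

```bash
python3 -c "
from h import *
st();trg()";cp pics/$(ls -t pics|head -1) pics/trF.png
```

```text
t 12.5 grasp jig [-126.8   90.4] r 0.1557 q 0.952 z 0.107 yaw 1.012 f tool [-2.36 10.21  7.85] w 24.2 tilt [ 0.032 -0.002]
```

View pics/trF.png

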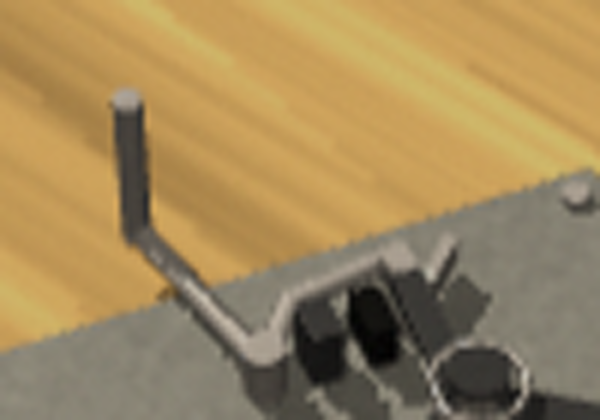

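Emit:
{"api": "play_rows", "payload": {
  "targets": "-0.03 -0.45 0.1 0.012 0 -0.01 -0.45;-0.03 -0.45 0.1 0.012 0 -0.01 -0.45;0 -0.2 0.1 0.005 0 0 -0.45"
}}

```text
time: 12.92
position: [0.5077, 0.1943, 0.2708]
tool_rot: [1.504, 2.728, 0.011]
ft_force: [9.3, 2.0, -5.7]
grip_width: 0.276
```

```bash
python3 -c "
from h import *
st();trg()";cp pics/$(ls -t pics|head -1) pics/trG.png
```

```text
t 12.93 grasp jig [-130.8   84.8] r 0.1559 q 0.995 z 0.107 yaw 1.039 f tool [-3.19  8.82  5.9 ] w 24.0 tilt [ 0.027 -0.007]
```

View pics/trG.png

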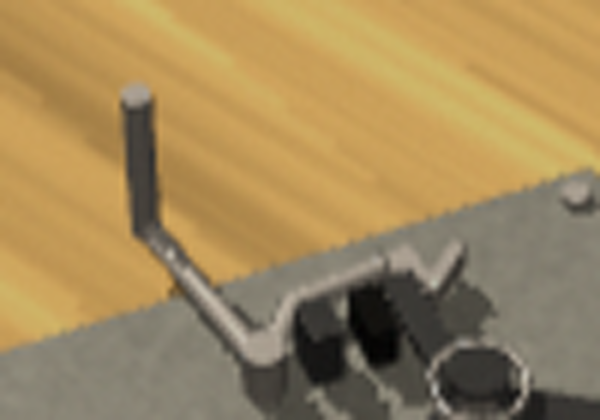

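The peg has swung back to (136,94), so the sear is dropping in. I'll take another small draw and watch the force.

Emit:
{"api": "play_rows", "payload": {
  "targets": "-0.02 -0.35 0.05 0.008 0 -0.01 -0.45;0 -0.2 0.05 0.005 0 0 -0.45"
}}

```text
time: 13.22
position: [0.5053, 0.1933, 0.2709]
tool_rot: [1.483, 2.737, 0.009]
ft_force: [11.1, 3.3, -9.3]
grip_width: 0.276
```

```bash
python3 -c "
from h import *
st();trg()";cp pics/$(ls -t pics|head -1) pics/trH.png
```

```text
t 13.22 grasp jig [-132.1   82.7] r 0.1559 q 1.011 z 0.107 yaw 1.054 f tool [-3.13 10.94  9.55] w 24.0 tilt [ 0.028 -0.009]
```

View pics/trH.png

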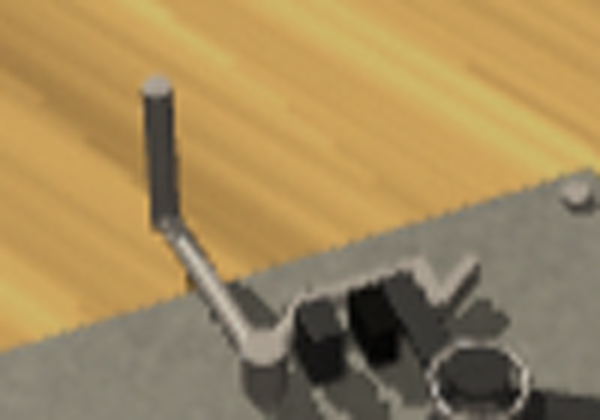

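The peg is back at its rest pixel (157,85), so the sear has dropped. I'll draw slightly further so it seats firmly, then ease forward.

Emit:
{"api": "play_rows", "payload": {
  "targets": "-0.02 -0.35 0.05 0.005 0 -0.005 -0.45;0 -0.2 0.05 0.005 0 0 -0.45"
}}

```text
time: 13.52
position: [0.5031, 0.1924, 0.271]
tool_rot: [1.468, 2.741, 0.012]
ft_force: [11.2, 3.0, -8.8]
grip_width: 0.277
```

```bash
python3 -c "
from h import *
st()"
```

```text
t 13.53 grasp jig [-133.1   81.3] r 0.156 q 1.023 z 0.107 yaw 1.063 f tool [-3.5  10.77  9.18] w 24.1 tilt [ 0.032 -0.009]
```

Emit:
{"api": "play_rows", "payload": {
  "targets": "-0.02 -0.4 0.05 0.008 0 -0.005 -0.45;0 -0.3 0.05 0.005 0 0 -0.45"
}}

```text
time: 13.78
position: [0.5, 0.1911, 0.271]
tool_rot: [1.453, 2.745, 0.013]
ft_force: [12.3, 5.1, -9.5]
grip_width: 0.278
```

```bash
python3 -c "
from h import *
st();trg()";cp pics/$(ls -t pics|head -1) pics/trI.png
```

```text
t 13.78 grasp jig [-134.8   78.8] r 0.1561 q 1.042 z 0.107 yaw 1.073 f tool [-2.45 12.84  9.85] w 24.2 tilt [ 0.035 -0.009]
```

View pics/trI.png

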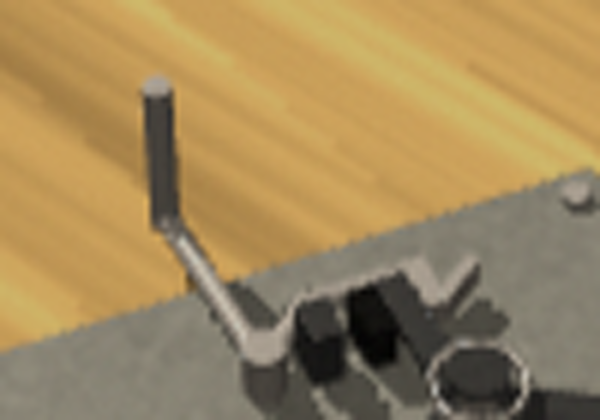

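Now I'll ease forward.

Emit:
{"api": "play_rows", "payload": {
  "targets": "0 0.2 0 0 0 0 -0.45;0 0.2 0 0 0 0 -0.45;0 0.2 0 0 0 0 -0.45;0 0.1 0 0 0 0 -0.45"
}}

```text
time: 14.32
position: [0.506, 0.1969, 0.2725]
tool_rot: [1.443, 2.747, 0.021]
ft_force: [-0.0, 0.5, 0.3]
grip_width: 0.269
```

```bash
python3 -c "
from h import *
st()"
```

```text
t 14.32 grasp jig [-131.6   87.6] r 0.1581 q 0.983 z 0.109 yaw 1.079 f tool [ 0.45  0.31 -0.26] w 23.4 tilt [ 0.041 -0.006]
```

The force is 0, so the sear holds. I'll open and rise.

Emit:
{"api": "play_rows", "payload": {
  "targets": "0 0 0 0 0 0 0.3;0 0 0 0 0 0 0.3;0 0 0 0 0 0 0.3;0 0 0 0 0 0 0.3;0 0 -2.5 0 0 0 0.3;0 0 -2.5 0 0 0 0.3;0 0 -2.5 0 0 0 0.3;0 0 0 0 0 0 0.3;0 0 0 0 0 0 0.3;0 0 0 0 0 0 0.3"
}}

```text
time: 15.58
position: [0.5012, 0.1968, 0.3467]
tool_rot: [1.444, 2.751, 0.013]
ft_force: [0.8, -0.1, 0.3]
grip_width: 0.652
```

```bash
python3 -c "
from h import *
st(); im=save('top','t4.png'); c=im['pixels'][130:315,180:420]; cv2.imwrite('pics/t4z.png',cv2.resize(c,None,fx=3.3,fy=3.2,interpolation=cv2.INTER_CUBIC))
im=save('scene','s4.png');c=im['pixels'][150:370,220:430]; cv2.imwrite('pics/s4z.png',cv2.resize(c,None,fx=3,fy=2.7,interpolation=cv2.INTER_CUBIC))"
```

```text
t 15.57 grasp jig [-136.5   84.4] r 0.1605 q 1.017 z 0.183 yaw 1.08 f tool [-0.5   0.59 -0.24] w 56.7 tilt [ 0.034 -0.009]
```

View pics/s4z.png

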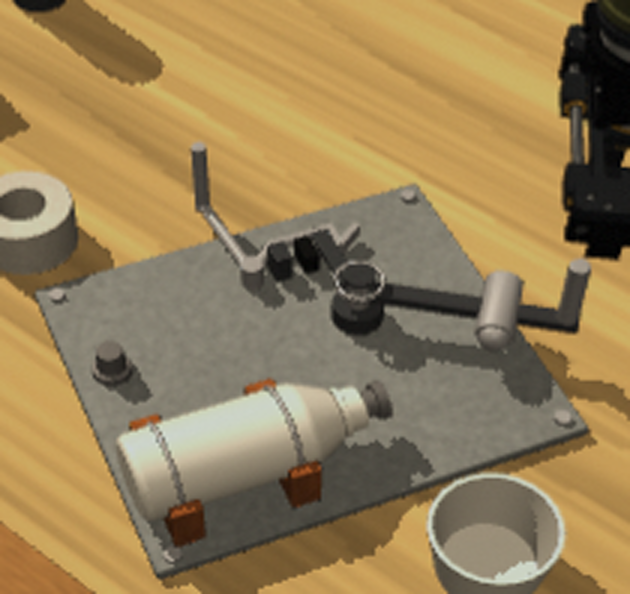

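View pics/t4z.png

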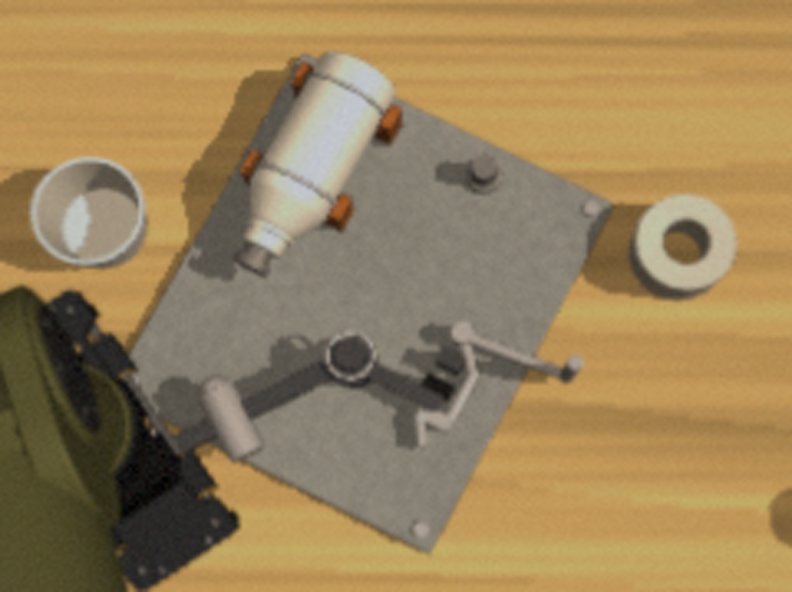

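It is cocked by itself: the bar rests on the sear, the peg is at rest, the bung is still proud and the robot is clear. Next I'll go over to the trigger.

```bash
cat >> h.py <<'E'
def goto(jx,jy,yaw,z):
    R,o,th=jig(); s=ctrl.get_state(); T=Ro.from_rotvec(s['tool_rot']).as_matrix()
    a=yaw+th; yd=np.array([np.cos(a),np.sin(a),0]); p=R@[jx,jy]+o
    Td=np.column_stack([np.cross(yd,[0,0,-1]),yd,[0,0,-1]])
    print('shift',(T.T@(np.array([p[0],p[1],z])-s['position'])*100).round(2),'turn',Ro.from_matrix(T.T@Td).as_rotvec().round(3),'j',s['joint_positions'].round(2),s['time'])
E
python3 -c "
from h import *
goto(.068,-.155,0,.347)"
```

```text
shift [-29.76 -11.08   0.5 ] turn [0.035 0.012 1.079] j [-0.83  0.11  0.43  1.83 -0.03  1.18  0.21] 15.675
```

Emit:
{"api": "play_rows", "payload": {
  "targets": "-4.2 -1.6 0 0.005 0.002 0 0.3;-4.2 -1.6 0 0.005 0.002 0 0.3;-4.2 -1.6 0 0.005 0.002 0 0.3;-4.2 -1.6 0 0.005 0.002 0 0.3;-4.2 -1.6 0 0.005 0.002 0 0.3;-4.2 -1.6 0 0.005 0.002 0 0.3;-4.2 -1.6 0 0.005 0.002 0 0.3;0 0 0 0 0 0.15 0.3;0 0 0 0 0 0.15 0.3;0 0 0 0 0 0.15 0.3;0 0 0 0 0 0.15 0.3;0 0 0 0 0 0.15 0.3;0 0 0 0 0 0.15 0.3;0 0 0 0 0 0.15 0.3;0 0 0 0 0 0 0.3"
}}

```text
time: 17.55
position: [0.5767, -0.1178, 0.3426]
tool_rot: [2.675, 1.627, -0.042]
ft_force: [-0.1, 0.5, 0.6]
grip_width: 0.645
```

```bash
python3 -c "
from h import *
goto(.068,-.155,0,.347);save('wrist','w5.png');save('scene','s5.png')"
```

```text
shift [ 0.69 -0.1  -0.46] turn [-0.005  0.028 -0.002] j [-0.55  0.3   0.84  1.71 -0.21  1.24 -0.14] 17.55
```

View pics/w5.png

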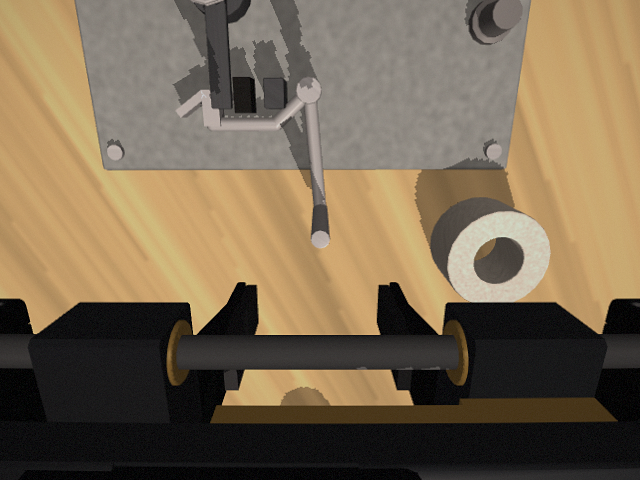

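The peg top is at (320,239), centred between the fingers. The roll (498,260) is well below the gripper body's height.

```bash
python3 -c "
from h import *
im=load('wrist');p=onz(im,320,239,.1);R,o,th=jig();print(p,R.T@(p[:2]-o))"
```

```text
[ 0.58148038 -0.11286251  0.1       ] [ 0.07098681 -0.15542184]
```

Emit:
{"api": "play_rows", "payload": {
  "targets": "0.7 -0.1 0 0 0.028 0 0.3;0 0 3 0 0 0 0.3;0 0 3 0 0 0 0.3;0 0 0 0 0 0 0.3"
}}

```text
time: 18.15
position: [0.5798, -0.1091, 0.2818]
tool_rot: [-2.672, -1.639, -0.006]
ft_force: [0.1, -1.2, 0.9]
grip_width: 0.649
```

```bash
python3 -c "
from h import *
goto(.068,-.155,0,.249);st()"
```

```text
shift [-0.24  0.04  3.28] turn [-0.004 -0.007  0.005] j [-0.52  0.36  0.8   1.78 -0.29  1.13 -0.09] 18.15
t 18.15 grasp jig [  67.1 -151.7] r 0.1659 q -2.725 z 0.118 yaw 0.005 f tool [-0.99  0.58 -0.89] w 56.5 tilt [-0.     0.008]
```

Emit:
{"api": "play_rows", "payload": {
  "targets": "-0.2 0.1 1.6 0 0 0 0.3;0 0 1.6 0 0 0 0.3;0 0 0 0 0 0 -0.3;0 0 0 0 0 0 -0.3;0 0 0 0 0 0 -0.3;0 0 0 0 0 0 -0.3"
}}

```text
time: 18.9
position: [0.5814, -0.1115, 0.2511]
tool_rot: [-2.673, -1.642, -0.014]
ft_force: [-0.0, 0.5, 0.5]
grip_width: 0.366
```

```bash
python3 -c "
from h import *
st();save('wrist','w6.png');im=save('scene','s6.png');c=im['pixels'][100:340,190:450]; cv2.imwrite('pics/s6z.png',cv2.resize(c,None,fx=3,fy=2.5,interpolation=cv2.INTER_CUBIC))"
```

```text
t 18.9 grasp jig [  70.3 -152.6] r 0.168 q -2.71 z 0.087 yaw 0.006 f tool [ 0.41 -0.24 -0.5 ] w 31.9 tilt [0.005 0.009]
```

View pics/w6.png

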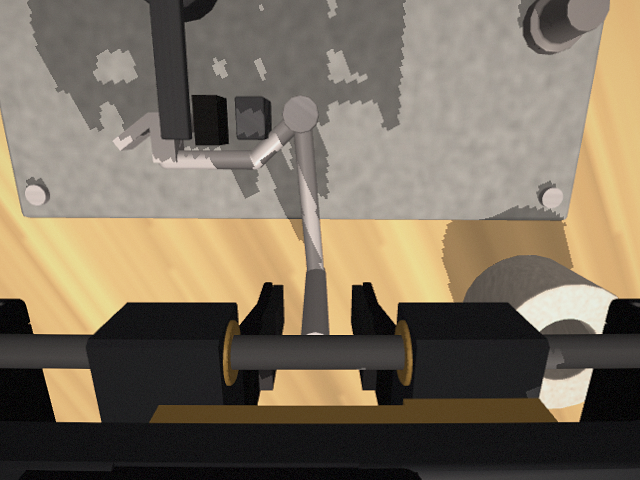

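View pics/s6z.png

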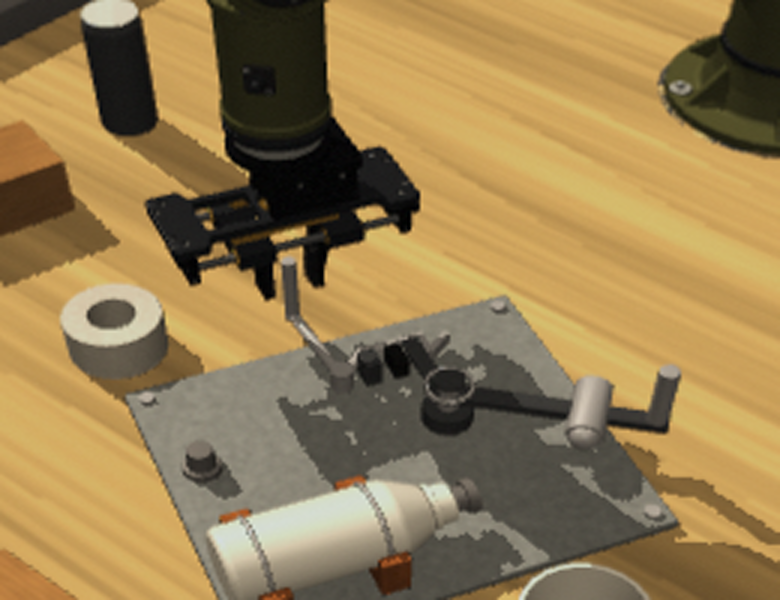

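The hammer is still cocked and the peg is between the fingers. Next is the push towards the jig's +x (tool +y).

Emit:
{"api": "play_rows", "payload": {
  "targets": "0 0.4 0 0 0 0 -0.3;0 0.4 0 0 0 0 -0.3;0 0.4 0 0 0 0 -0.3;0 0.4 0 0 0 0 -0.3;0 0.4 0 0 0 0 -0.3"
}}

```text
time: 19.62
position: [0.594, -0.1177, 0.2498]
tool_rot: [-2.651, -1.63, 0.01]
ft_force: [-10.4, 4.2, 8.9]
grip_width: 0.352
```

```bash
python3 -c "
from h import *
st()"
```

```text
t 19.62 grasp jig [  79.6 -152.4] r 0.1719 q -2.66 z 0.086 yaw 0.008 f tool [ -0.8  -11.43  -8.58] w 30.7 tilt [-0.021  0.022]
```

Emit:
{"api": "play_rows", "payload": {
  "targets": "0 0.5 0 -0.01 0 0 -0.3;0 0.5 0 -0.01 0 0 -0.3;0 0.5 0 -0.01 0 0 -0.3;0 0.5 0 -0.01 0 0 -0.3"
}}

```text
time: 20.12
position: [0.6055, -0.123, 0.2476]
tool_rot: [-2.655, -1.635, 0.002]
ft_force: [-1.3, 1.9, 1.3]
grip_width: 0.348
```

```bash
python3 -c "
from h import *
st()"
```

```text
t 20.12 grasp jig [  93.6 -151.6] r 0.1782 q -2.589 z 0.084 yaw 0.009 f tool [ 1.13 -2.   -1.28] w 30.3 tilt [-0.014  0.019]
```

The force fell from 11 N to 2 N, so it has probably let off. I'll look before backing out.

```bash
python3 -c "
from h import *
im=save('scene','s7.png');c=im['pixels'][100:340,190:450]; cv2.imwrite('pics/s7z.png',cv2.resize(c,None,fx=3,fy=2.5,interpolation=cv2.INTER_CUBIC))"
```

```text
(no output)
```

View pics/s7z.png

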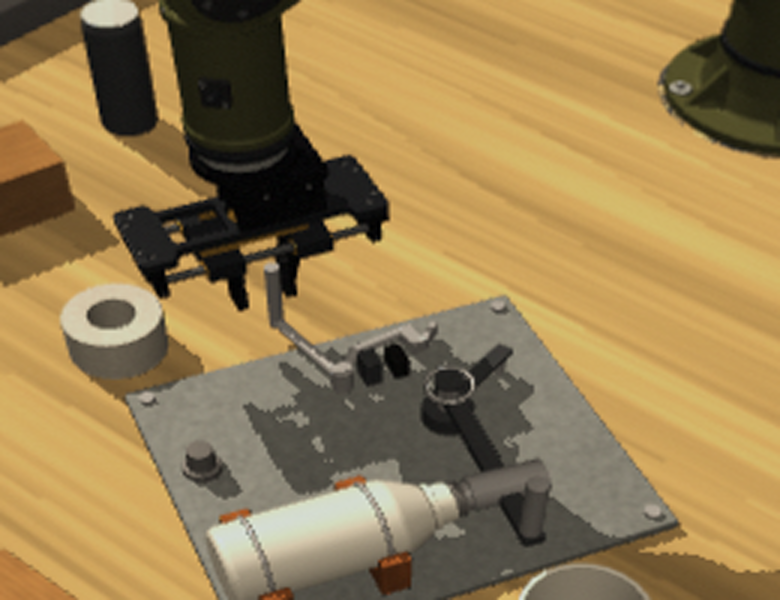

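The hammer has struck. I'll ease back to the peg's rest position, open and rise.

Emit:
{"api": "play_rows", "payload": {
  "targets": "0 -0.5 0 0 0 0 -0.3;0 -0.5 0 0 0 0 -0.3;0 -0.5 0 0 0 0 -0.3;0 -0.4 0 0 0 0 -0.3;0 -0.3 0 0 0 0 0.2;0 0 0 0 0 0 0.2;0 0 0 0 0 0 0.2;0 0 0 0 0 0 0.2;0 0 -2.5 0 0 0 0.2;0 0 -2.5 0 0 0 0.2;0 0 -2.5 0 0 0 0.2;0 0 -2.5 0 0 0 0.2;0 0 -2.5 0 0 0 0.2"
}}

```text
time: 21.8
position: [0.5866, -0.1157, 0.3746]
tool_rot: [-2.658, -1.635, 0.007]
ft_force: [0.1, 0.2, -0.2]
grip_width: 0.6
```

Emit:
{"api": "play_rows", "payload": {
  "targets": "-4 0 0 0 0 0 0.2;-4 0 0 0 0 0 0.2;0 0 0 0 0 0 0.2;0 0 0 0 0 0 0.2;0 0 0 0 0 0 0.2"
}}

```text
time: 22.42
position: [0.5515, -0.1879, 0.3766]
tool_rot: [-2.659, -1.64, -0.0]
ft_force: [0.1, -0.0, 0.0]
grip_width: 0.601
```

```bash
python3 -c "
from h import *
st()
im=save('scene','s8.png');c=im['pixels'][190:370,220:430]; cv2.imwrite('pics/s8z.png',cv2.resize(c,None,fx=3.8,fy=3.3,interpolation=cv2.INTER_CUBIC))
im=save('top','t8.png'); c=im['pixels'][130:315,180:420]; cv2.imwrite('pics/t8z.png',cv2.resize(c,None,fx=3.3,fy=3.2,interpolation=cv2.INTER_CUBIC))"
```

```text
t 22.43 grasp jig [  76.3 -234.3] r 0.2464 q -2.827 z 0.213 yaw 0.01 f tool [ 0.03  0.11 -0.02] w 52.3 tilt [-0.009  0.015]
```

View pics/s8z.png

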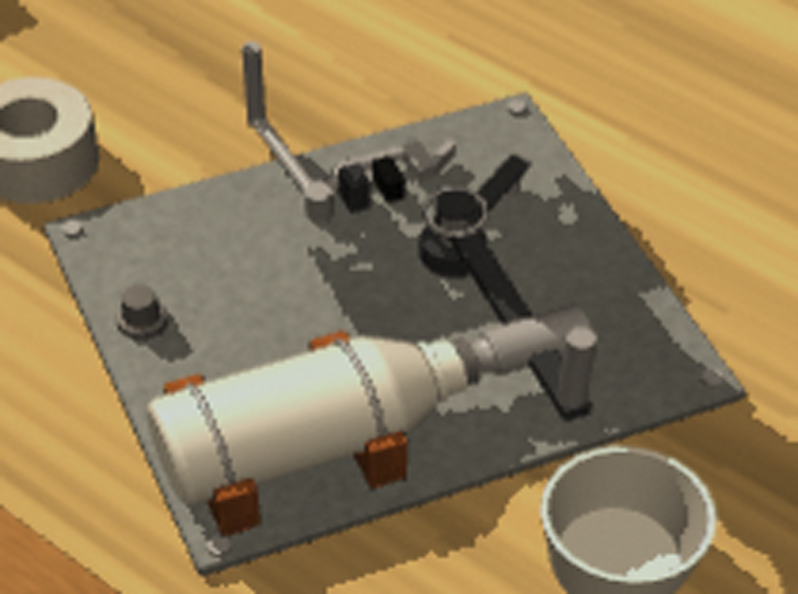

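View pics/t8z.png

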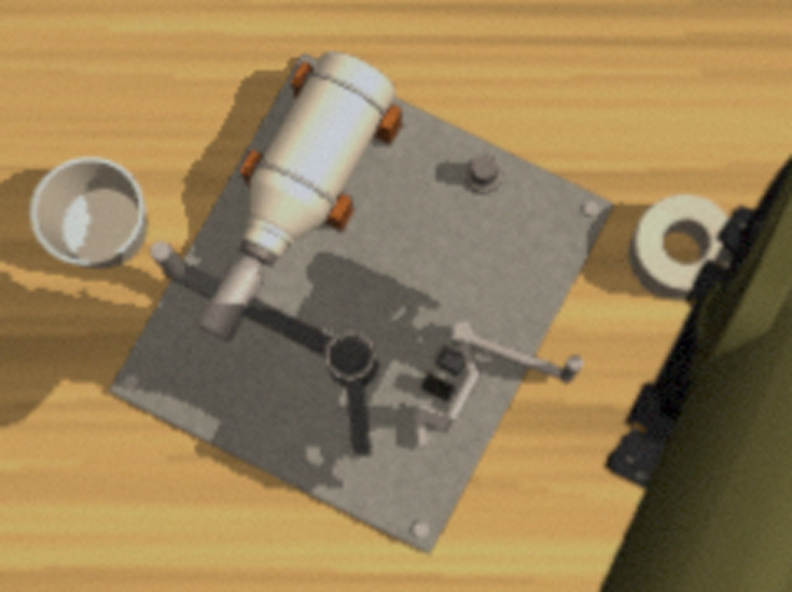

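Handle tops are now at (580,338) in the scene crop and (163,252) in the top crop. I'll measure q from both.

```bash
python3 -c "
from h import *
R,o,th=jig()
sc=load('scene');tp=load('top')
for p in [onz(sc,220+580/3.8,190+338/3.3,.122),onz(tp,180+163/3.3,130+252/3.2,.122)]:
    j=R.T@(p[:2]-o);print(j,np.hypot(*j),np.arctan2(-j[0],j[1]))"
```

```text
[0.00402194 0.15493164] 0.15498383587978135 -0.025953599635374573
[0.00086303 0.15133678] 0.15133924082716524 -0.0057026278177120665
```

```bash
python3 -c "
from h import *
print(ctrl.close_job(), ctrl.get_state()['time'])"
```

```text
the job is handed in; nothing more can be done
the job is handed in; nothing more can be done
```

The bung looks fully home and the job is handed in. I judged this from the camera images, as `close_job` reports no verdict.

- **Cocking:** I straddled the handle loosely with the jaws and drew it back. The trigger peg snapped back to rest at a hammer angle of about 0.98 rad, which showed the sear had caught. The largest sideways pull I read at the wrist was about 13 N, when the hammer had just about reached the stop. I then eased forward until the wrist force read 0 N, opened the jaws and rose. The images showed the hammer staying cocked by itself with the bung still proud.
- **Striking:** I pushed the trigger peg towards the jig's +x. The force rose to about 11 N and fell to 2 N as the sear let go, and the spring drove the hammer in.
- **Last checks:**
  - The handle measured -0.03 rad in the scene view and -0.01 rad in the top view (about 0.08 at the start). That is home, but the two views differ by about 0.02 rad.
  - The tub, label roll and spare bung showed no visible movement. I did not re-measure the loose things farther off.
  - The arm was clear of everything with no force at the wrist, at about 22.5 s.
- **Disagreement:** while drawing and pushing, the wrist also read 5 to 10 N vertically. I took this to be friction on the posts; it vanished on release.

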